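# Close the filter housing: wing nut by hand, then with its wrench

### The job

Close the filter housing that has the wing nut: turn the wing nut clockwise with the fingers until its wings line up with the two dark dashes on the lid, and let go. Then put the T-wrench with the slotted foot over the wings, tighten clockwise to the stop, where the wings point at the two brass dots, and leave the wrench standing upright on the nut. Leave the other T-wrench where it stands.

Things in the scene. Friction and masses are not known exactly. Their poses are not given: they have to be found in the camera images.
- wing_nut (a joint): Angle of the brass wing nut, rad, growing clockwise seen from above. Starts between -0.3 and 0.2; 1.05 is hand-tight, wings over the two dark dashes on the lid (0.85 to 1.25 will do); 1.65 is the hard stop, wings over the two brass dots. Stays where left; takes about 0.1 N m; does not rise or sink. Its housing is fixed, left or right; the like housing with a six-sided nut is not to be used.
- wing_nut_top (a point): Centre of the wing nut's top, on its upright turning axis, 98 mm above the table; turns with it: x along the wings, z up. The wings are one upright brass plate, 50 mm long (x), 10 thick (y), its top 40 mm clear above a 26 mm round flange 8 mm high, in the middle of a round steel lid 112 mm across whose top is 50 mm above the table.
- wing_key: Loose steel T-wrench with slotted foot, 280 g, upright on the table; origin: middle of its underside; z up, x along handle and slot. Handle bar 70 mm (x) by 14 (y), 18 tall, middle 84 up; shaft 12 thick. Foot 50 (x) by 46 (y), 32 high; slot 26 wide, 22 deep, open below and at both ends. On the nut its roof rests on the wing tops; it turns about 20 degrees loose before it drives.
- socket_key: The other steel T-wrench, not to be used or shifted: same handle and height, but a plain round foot 42 mm across. Stands loose and upright on the table; origin at the middle of its underside. The two wrenches may have swapped places.

How it is judged:
On the way, in this order (a step that is already met when the one before it is completed fails the run):
1. the fingers, without the wrench, have turned the wing nut to about hand-tight (0.8 to 1.3 rad) (contact force between the fingers and wing_nut above 0.5 N and value of joint wing_nut between 0.8 and 1.3 rad and horizontal distance between wing_key and wing_nut_top above 0.06 m), for 0.05 s.
2. the fingers have let go of the nut, hand-tight (0.8 to 1.35 rad), and the slotted wrench is seated over its wings (contact force between the fingers and wing_nut below 0.1 N and value of joint wing_nut between 0.8 and 1.35 rad and horizontal distance between wing_key and wing_nut_top below 0.02 m and z of wing_key in the frame of wing_nut_top below -0.012 m and angle between wing_key's own z axis and vertical below 0.17 rad), for 0.1 s.
At the end, for the whole second after the job is handed in: The wing nut is within 0.17 rad (10 degrees) of its stop, and the slotted wrench stands on it, released and at rest: within 20 mm of the nut's axis, upright within 10 degrees, its slot at least 12 mm down over the wings (value of joint wing_nut above 1.48 rad and contact force between the fingers and wing_nut below 0.1 N and linear speed of wing_key below 0.02 m/s and horizontal distance between wing_key and wing_nut_top below 0.02 m and z of wing_key in the frame of wing_nut_top below -0.012 m and angle between wing_key's own z axis and vertical below 0.17 rad); the robot touches nothing.
It fails at once if the fingers turn the wing nut beyond hand-tight (past 1.4 rad): the last part is for the wrench (contact force between the fingers and wing_nut above 0.5 N and value of joint wing_nut above 1.4 rad).
It fails at once if the other T-wrench is shifted by more than 40 mm (distance of socket_key from where it was at the start of the episode above 0.04 m).
It also fails if it takes over 51 s, if anything falls off the work surface, if the arm or the gripper's body presses on something with over 40 N, if the wrist force passes 120 N, or if a joint passes its speed limit or range.

### The arm

A 6-joint arm with a two-finger parallel gripper is mounted at the origin on the work surface. World frame = base frame: x ahead of the robot, y to its left, z up, the work surface at z = 0. Lengths are in m, angles in rad, forces in N, time in s.
With the tool pointing down it reaches from about 0.35 to 0.775 m from the base axis. Payload 7.3 kg.
Tool frame: the origin (TCP) lies on the centre line of the jaws, within the pads' length; the fingertips stand 17 mm ahead of it and the grasp point (between the pads) lies 2 mm behind it (robot.tcp_to_tips is the distance from the TCP to the fingertips, in m); z points along the fingers, y is the line along which they close (so a half turn about z gives the same grasp; the last joint's range is limited). The gripper opens to 92 mm and grips with 3 to 60 N. Pads are 19 mm wide; open, the fingers measure 130 mm over their backs; the gripper's body (75 mm by 190 mm) begins 47 mm behind the grasp point.
Start: joints at [-0.146, 0.342, 1.524, -0, 1.275, -0.146], TCP at [0.525, 0, 0.244] pointing down, gripper open.
Joint ranges: [-2.53, 2.53], [-0.77, 2.02], [0.04, 2.7], [-1, 4.14], [0.28, 2.66], [-3.11, 3.11]. Speed limits (rad/s): [2.57, 2.57, 3.14, 3.14, 3.14, 3.14].

### API

Orientations are given as [roll, pitch, yaw] about the fixed x, y, z axes, in that order (R = Rz(yaw) Ry(pitch) Rx(roll)).
In Python, from cell import robot gives the robot as it stands. The module is installed in compiled form; this text tells all that it offers.
- The arm moves only by the tool carry_out, never from a script. Its argument "commands" is a list of rows, each a list of 3 entries, a list of its own where there are three numbers: the shift along the tool's x, y, z in m, then the turn about the tool's z in rad, then the opening, from 0 (shut) to 1 (fully open). In form: [[[dx, dy, dz], yaw, claw], ...]. A call has 1 to 20 rows; each row shifts and turns the commanded pose from where the row before left it, along the tool's axes as they then stand; what a row does not reach is not made up. A row lasts 1/8 s, in which the tool goes at most 62.5 mm and 10.7 degrees, less where a joint would pass 70% of its speed; a pose out of reach is approached as far as the arm can. A call is refused whole if a number of a shift passes 0.0625 or a number of a turn 0.188, either way. A call with a gripper value outside its range is refused whole. The fingers move at their own pace and stop on an object; "newtons" is the grip in N (left out, the last holds). Time passes only in rows, so rows that do not move let the fingers close. It gives the time, the measured TCP pose, the force, the opening and the grip force at its end, in the units of the state.
- robot.observe(): the state, without advancing time (a new reading comes with each control period).
- robot.read_camera(name): name is "scene" or "side" or "wrist"; returns a dict with "pixels" (420x560x3 uint8, red, green, blue), "fx", "fy", "cx", "cy" (pixels), "view" (4x4, takes a point from world to camera coordinates); the wrist camera has in their place "T_tool_cam" (4x4, takes a point from camera to tool coordinates, whose origin is the TCP and whose axes are the flange's). Camera axes: x right, y up, looking along -z (the intrinsics and any distortion apply to the point x, -y, -z); pixel columns grow to the right and rows downward; lengths in m; the calibration is good to about 2 mm. A picture is of the moment at which its call begins: read the wrist's pose just before it. There is no depth.
- robot.hand_in(): hands the job in; it is judged then, once.
Trained networks look in a picture, given as the dict that the camera call returned (one of the last four; its "shot" number tells which), for a name from the list of things; names that differ only in an ending like _2 or _b are one class to them, and where a whole thing is asked for, a point or a joint stands for the part that bears it (a point fixed in the world has none). Each returns a list of dicts, best first, with "p" (0 to 1); they miss things now and then, are a little off and sometimes report something else, mostly with a low value. They report only what shows in the picture. A call takes as long as a camera call.
- robot.find_in(picture, name): "at" ([column, row] in pixels, amid what is visible of it).
- robot.tip_of(picture, name): "at" ([column, row] in pixels: a listed point, or the origin of a listed thing).
The state is a dict: "time": time; "qpos": joint angles; "qvel": joint speeds; "joint_efforts": joint torques, N m; "tool_pos": TCP position; "tool_rot": TCP orientation; "contact_force": force on the tool from outside, world axes, zero at the start; "torque": the same for the moment, N m; "opening": finger opening in m; "grip_force": force on a finger pad.
Only numpy, scipy, OpenCV 4.12 (cv2) and the standard library are available. Lean on these libraries where they do the work, as an engineer would, in place of code of your own. Each camera call takes 0.05 s, during which the arm holds its last target. There are 200 camera calls.

## Working session

There is one attempt and no reset: what is moved stays moved. The work goes in short steps, Python scripts to look and compute and a tool call to move; the robot and the scene stay as the last step left them, time stands still between calls to the robot, and variables do not carry over. Pictures are saved under pics/ and viewed, at most 10 in all, crops included, and the job is handed in when it is done.

Besides the shell and the picture viewer there is one more tool, called after ">>>" by a JSON object that holds its "op" and its "data", one argument or row to a line. carry_out: Moves the arm, as the interface text tells. Its arguments: {"type":"object","properties":{"commands":{"type":"array"},"newtons":{"type":"number"}},"required":["commands"]}

```bash
mkdir -p pics; cat > h.py <<'E'
import numpy as np, cv2
from scipy.spatial.transform import Rotation as R
from cell import robot
def shot(name, save=None):
    s=robot.observe(); p=robot.read_camera(name)
    if name=="wrist":
        T=np.eye(4); T[:3,:3]=R.from_euler('xyz',s['tool_rot']).as_matrix(); T[:3,3]=s['tool_pos']
        p['C']=T@p['T_tool_cam']
    else: p['C']=np.linalg.inv(p['view'])
    if save: cv2.imwrite('pics/'+save,p['pixels'][:,:,::-1])
    return p
def at_z(p,uv,z):
    d=np.array([(uv[0]-p['cx'])/p['fx'],-(uv[1]-p['cy'])/p['fy'],-1])
    d=p['C'][:3,:3]@d; o=p['C'][:3,3]
    return o+d*(z-o[2])/d[2]
def proj(p,X):
    c=np.linalg.inv(p['C'])@np.append(X,1)
    return [p['cx']-p['fx']*c[0]/c[2], p['cy']+p['fy']*c[1]/c[2]]
E
python3 - <<'E'
from h import *
print(robot.observe())
for c in ["scene","side","wrist"]:
    p=shot(c,c+'0.png'); print(c,[k for k in p], p['C'][:3,3])
    for n,z in [("wing_nut_top",.098),("wing_key",0),("socket_key",0)]:
        for r in robot.tip_of(p,n)[:2]: print(n,r,at_z(p,r['at'],z).round(4))
a,b,c=[cv2.imread(f'pics/{n}0.png') for n in("scene","side","wrist")]
E
```

```text
{'time': 0.0, 'qpos': array([-1.46020750e-01,  3.42713643e-01,  1.52502959e+00, -2.84536049e-05,
        1.27540834e+00, -1.46031837e-01]), 'qvel': array([-0.00183212, -0.00014338, -0.00033126,  0.00050386,  0.00156871,
        0.00096979]), 'joint_efforts': array([ 7.61924657e-04, -4.31245601e+01, -2.44219762e+01,  7.17750052e-02,
        5.59406646e-02, -1.04314388e-04]), 'tool_pos': array([5.24608493e-01, 6.06590643e-05, 2.43045275e-01]), 'tool_rot': array([-3.14004637e+00, -1.99924684e-04,  1.57081556e+00]), 'contact_force': array([-0.24750502,  0.1772041 , -0.0706914 ]), 'torque': array([ 0.01539286, -0.00693592, -0.05064231]), 'grip_force': 0.0, 'opening': 0.09196921664388087}
scene ['pixels', 'fx', 'fy', 'cx', 'cy', 'view', 'shot', 'C'] [1.0056589  0.08278938 0.63556853]
wing_nut_top {'at': [423.8, 230.3], 'p': 0.82} [0.5369 0.213  0.098 ]
wing_key {'at': [287.3, 290.1], 'p': 0.73} [0.6264 0.0136 0.    ]
socket_key {'at': [322.1, 224.6], 'p': 0.78} [0.4747 0.0506 0.    ]
side ['pixels', 'fx', 'fy', 'cx', 'cy', 'view', 'shot', 'C'] [0.13013894 0.55786763 0.54522502]
wing_nut_top {'at': [203.2, 276.0], 'p': 0.88} [0.5345 0.2113 0.098 ]
wing_key {'at': [248.5, 242.6], 'p': 0.77} [0.6201 0.0244 0.    ]
wing_key {'at': [203.1, 276.6], 'p': 0.5} [0.6222 0.1366 0.    ]
socket_key {'at': [309.7, 283.4], 'p': 0.95} [0.4717 0.0508 0.    ]
wrist ['pixels', 'fx', 'fy', 'cx', 'cy', 'T_tool_cam', 'shot', 'C'] [0.52460146 0.069873   0.38495621]
socket_key {'at': [236.7, 132.9], 'p': 0.74} [0.4735 0.0514 0.    ]
```

View pics/scene0.png

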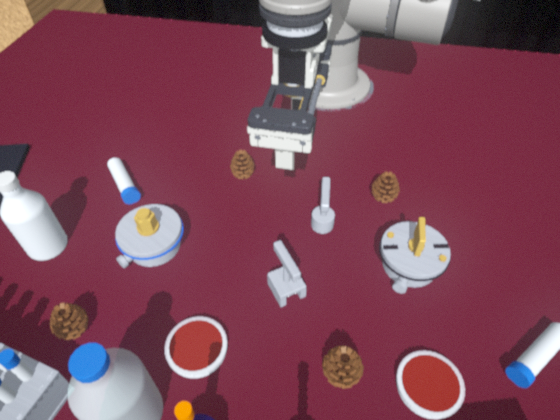

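View pics/wrist0.png

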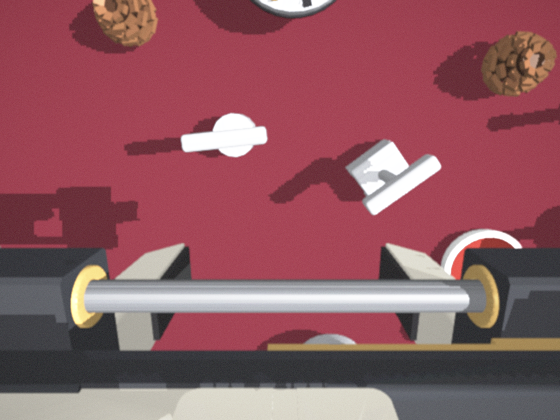

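The scene picture shows the wing nut at about (420,235) on the right-hand housing, with the dashes left and right of it. The slotted key is at (287,275) and the round-foot key at (322,215). The wrist picture shows the slotted key at (390,180). Next I'll move the wrist camera over the nut.

>>> {"op": "carry_out", "data": {
  "commands": [
    [[0.047,0.004,0],0,1],
    [[0.047,0.004,0],0,1],
    [[0.046,0.003,0],0,1],
    [[0,0,0],0,1],
    [[0,0,0],0,1]
  ]
}}

```text
time: 1.23
tool_pos: [0.5359, 0.1397, 0.2436]
tool_rot: [-3.141, 0.001, 1.571]
contact_force: [0.3, -0.2, -0.7]
opening: 0.0917
grip_force: 0.0
```

```bash
python3 - <<'E'
from h import *
p=shot('wrist','w1.png'); print(robot.observe()['tool_pos'],p['C'][:3,3],p['fx'],p['cx'],p['cy'])
for n,z in [("wing_nut_top",.098),("wing_key",0)]:
    for r in robot.tip_of(p,n)[:2]: print(n,r,at_z(p,r['at'],z).round(4))
cv2.imwrite('pics/w1c.png',cv2.resize(p['pixels'][:,:,::-1],(784,588)))
E
```

```text
[0.53598828 0.13918373 0.24368602] [0.53552671 0.20959098 0.38489582] 351.55421386278726 284.6302368937277 210.08463680808438
wing_nut_top {'at': [276.7, 111.2], 'p': 0.76} [0.5294 0.2123 0.098 ]
wing_key {'at': [358.2, 287.0], 'p': 0.87} [0.6244 0.009  0.    ]
```

View pics/w1c.png

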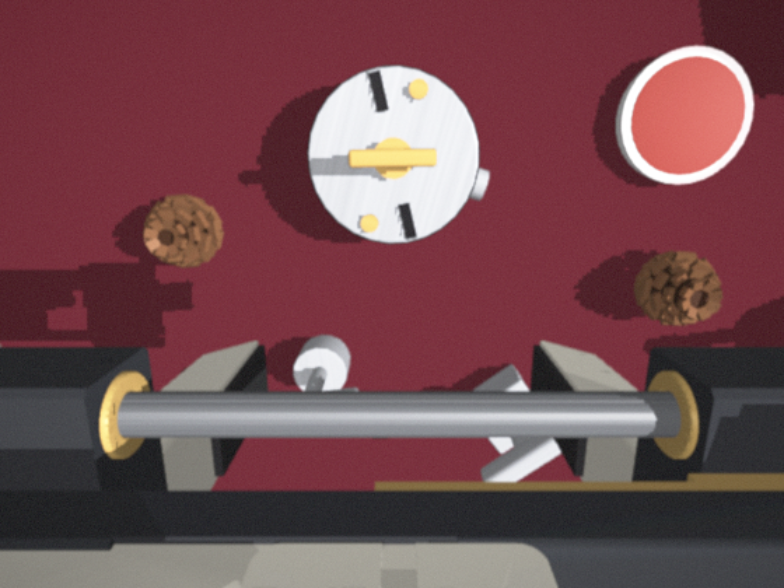

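The picture shows the nut plate running nearly horizontally from (350,158) to (436,157). The dashes are at (378,91) and (407,221), and the dots at (418,89) and (369,223). I'll turn these into angles.

```bash
python3 - <<'E'
from h import *
p=shot('wrist')
f=lambda u,v,z: at_z(p,[u/1.4,v/1.4],z)
for nm,a,b,z in [("wing",(350,158),(436,157),.098),("dash",(378,91),(407,221),.05),("dot",(418,89),(369,223),.052),("lid",(309,154),(479,154),.05)]:
    A,B=f(*a,z),f(*b,z); d=B-A; print(nm,((A+B)/2).round(4),np.linalg.norm(d).round(4),np.degrees(np.arctan2(d[1],d[0])).round(1))
E
```

```text
wing [0.533  0.2105 0.098 ] 0.0483 0.5
dash [0.5325 0.2104 0.05  ] 0.0843 -77.3
dot [0.5323 0.2103 0.052 ] 0.0901 -111.1
lid [0.5332 0.213  0.05  ] 0.1113 -0.1
```

>>> {"op": "carry_out", "data": {
  "commands": [
    [[0.036,-0.0015,0],0,1],
    [[0.036,-0.0015,0],0,1],
    [[0,0,0],-0.175,0.7],
    [[0,0,0],-0.175,0.7],
    [[0,0,0],-0.175,0.7],
    [[0,0,0],-0.175,0.7],
    [[0,0,0],-0.175,0.7],
    [[0,0,0],-0.175,0.7],
    [[0,0,0],-0.175,0.7],
    [[0,0,0],-0.175,0.7],
    [[0,0,0],-0.175,0.7],
    [[0,0,0],0,0.7],
    [[0,0,0],0,0.7]
  ],
  "newtons": 15
}}

```text
time: 3.05
tool_pos: [0.5331, 0.2116, 0.2438]
tool_rot: [3.142, 0.0, -3.142]
contact_force: [0.2, 1.3, -0.3]
opening: 0.0642
grip_force: 0.0
```

>>> {"op": "carry_out", "data": {
  "commands": [
    [[0,0,0.04],0,0.7],
    [[0,0,0.04],0,0.7],
    [[0,0,0.04],0,0.7],
    [[0,0,0.03],0,0.7],
    [[0,0,0.008],0,0.7],
    [[0,0,0],0,0.7],
    [[0,0,0],0,0],
    [[0,0,0],0,0],
    [[0,0,0],0,0],
    [[0,0,0],0,0],
    [[0,0,0],0,0],
    [[0,0,0],0,0]
  ],
  "newtons": 15
}}

```text
time: 4.55
tool_pos: [0.533, 0.2117, 0.0857]
tool_rot: [-3.141, -0.0, -3.137]
contact_force: [0.0, -2.7, 1.8]
opening: 0.01
grip_force: 15.0
```

>>> {"op": "carry_out", "data": {
  "commands": [
    [[0,0,0],0.15,0],
    [[0,0,0],0.15,0],
    [[0,0,0],0.15,0],
    [[0,0,0],0.15,0],
    [[0,0,0],0.15,0],
    [[0,0,0],0.15,0],
    [[0,0,0],0.15,0],
    [[0,0,0],0.15,0],
    [[0,0,0],0.15,0],
    [[0,0,0],0,0],
    [[0,0,0],0,0]
  ]
}}

```text
time: 5.92
tool_pos: [0.5324, 0.211, 0.0857]
tool_rot: [-3.14, 0.001, 1.796]
contact_force: [-2.6, -4.8, 3.2]
opening: 0.01
grip_force: 15.0
```

>>> {"op": "carry_out", "data": {
  "commands": [
    [[0,0,0],0,0.6],
    [[0,0,0],0,0.6],
    [[0,0,0],0,0.6],
    [[0,0,-0.04],0,0.6],
    [[0,0,-0.04],0,0.6],
    [[0,0,-0.04],0,0.6],
    [[-0.035,0,-0.038],0,0.6],
    [[-0.035,0,0],0,0.6],
    [[0,0,0],0,0.6],
    [[0,0,0],0,0.6]
  ]
}}

```text
time: 7.18
tool_pos: [0.5484, 0.1442, 0.2434]
tool_rot: [-3.141, -0.001, 1.796]
contact_force: [0.2, -0.1, 0.1]
opening: 0.0551
grip_force: 0.0
```

```bash
python3 - <<'E'
from h import *
p=shot('wrist','w2.png'); print(robot.observe()['tool_pos'])
for n,z in [("wing_nut_top",.098),("wing_key",0)]:
    for r in robot.tip_of(p,n)[:2]: print(n,r,at_z(p,r['at'],z).round(4))
cv2.imwrite('pics/w2c.png',cv2.resize(p['pixels'][:,:,::-1],(784,588)))
E
```

```text
[0.54827614 0.14449336 0.2433298 ]
wing_nut_top {'at': [280.5, 116.6], 'p': 0.76} [0.5296 0.2104 0.098 ]
wing_key {'at': [319.0, 302.3], 'p': 0.57} [0.6224 0.0065 0.    ]
```

View pics/w2c.png

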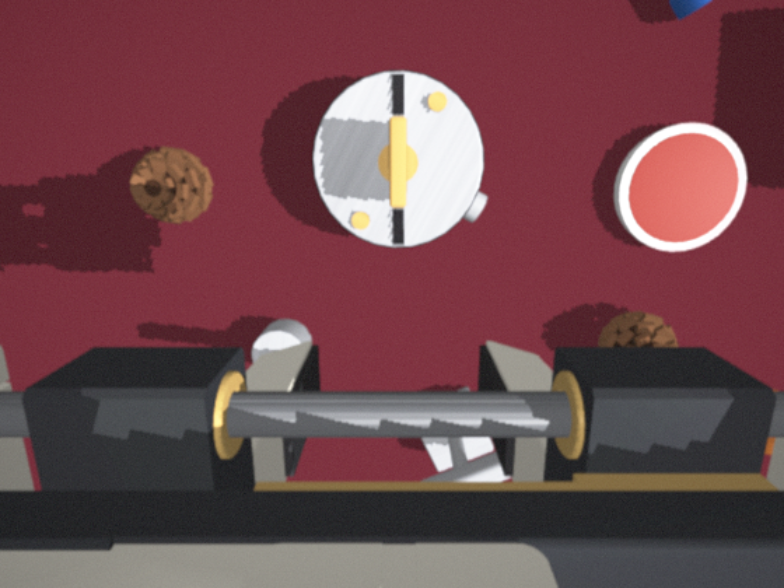

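The wings are exactly in line with the dashes, at (398,95) and (398,225). Next I'll move over to the slotted key.

>>> {"op": "carry_out", "data": {
  "commands": [
    [[-0.041,-0.0055,0],0,0.6],
    [[-0.041,-0.0055,0],0,0.6],
    [[-0.041,-0.0055,0],0,0.6],
    [[-0.041,-0.0055,0],0,0.6],
    [[0,0,0],0.175,0.6],
    [[0,0,0],0.175,0.6],
    [[0,0,0],0.175,0.6],
    [[0,0,0],0.175,0.6],
    [[0,0,0],0.175,0.6],
    [[0,0,0],0.175,0.6],
    [[0,0,0],0.175,0.6],
    [[0,0,0],0,0.6],
    [[0,0,0],0,0.6]
  ]
}}

```text
time: 8.95
tool_pos: [0.5638, -0.0205, 0.2436]
tool_rot: [-3.141, 0.0, 0.575]
contact_force: [0.5, -0.3, 0.2]
opening: 0.055
grip_force: 0.0
```

```bash
python3 - <<'E'
from h import *
p=shot('wrist','w3.png'); s=robot.observe(); print(s['tool_pos'],s['tool_rot'],s['qpos'])
for n,z in [("wing_key",0)]:
    for r in robot.tip_of(p,n)[:2]: print(n,r,at_z(p,r['at'],z).round(4))
cv2.imwrite('pics/w3c.png',cv2.resize(p['pixels'][:,:,::-1],(784,588)))
E
```

```text
[ 0.56377109 -0.02066319  0.24363421] [-3.14148274e+00  7.41159510e-05  5.74024206e-01] [-1.72494159e-01  4.14200876e-01  1.41393324e+00  3.13841429e-05
  1.31358759e+00  8.24269980e-01]
wing_key {'at': [288.4, 121.2], 'p': 0.62} [0.6193 0.0105 0.    ]
```

View pics/w3c.png

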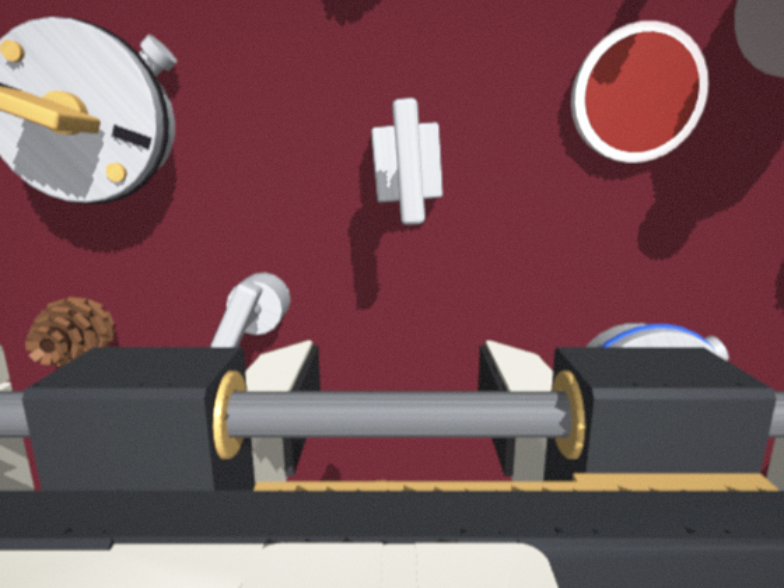

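The key is seen from above, its handle running from (404,98) to (412,224) with the slotted foot beneath it.

```bash
python3 - <<'E'
from h import *
p=shot('wrist'); s=robot.observe()
f=lambda u,v,z: at_z(p,[u/1.4,v/1.4],z)
A,B=f(412,223,.093),f(404,98.5,.093); d=B-A; c=(A+B)/2
M=R.from_euler('xyz',s['tool_rot']).as_matrix()
print(c,np.linalg.norm(d),np.degrees(np.arctan2(d[1],d[0])), M.T@d, M.T@(c-s['tool_pos']))
A,B=f(377,163,.032),f(438,160,.032);print((A+B)/2,np.linalg.norm(B-A))
E
```

```text
[0.62469162 0.01179493 0.093     ] 0.06906116237156601 36.90384091630985 [ 6.88852087e-02 -4.92667878e-03 -1.27733443e-06] [0.06889099 0.0055943  0.15069061]
[0.62564522 0.01153003 0.032     ] 0.04228448510731863
```

>>> {"op": "carry_out", "data": {
  "commands": [
    [[0.035,0.003,0],0,0.6],
    [[0.034,0.0026,0],0,0.6],
    [[0,0,0],-0.07,0.6],
    [[0,0,0.04],0,0.6],
    [[0,0,0.04],0,0.6],
    [[0,0,0.04],0,0.6],
    [[0,0,0.03],0,0.6],
    [[0,0,0.01],0,0.6],
    [[0,0,0],0,0.6],
    [[0,0,0],0,0],
    [[0,0,0],0,0],
    [[0,0,0],0,0],
    [[0,0,0],0,0],
    [[0,0,0],0,0],
    [[0,0,0],0,0]
  ],
  "newtons": 40
}}

```text
time: 10.98
tool_pos: [0.6249, 0.0116, 0.0839]
tool_rot: [3.141, -0.0, 0.641]
contact_force: [-0.3, 0.2, 1.9]
opening: 0.0138
grip_force: 40.0
```

>>> {"op": "carry_out", "data": {
  "commands": [
    [[0,0,-0.04],0,0],
    [[0,0,-0.04],0,0],
    [[0,0,-0.04],0,0],
    [[0,0,-0.04],0,0],
    [[0,0,0],-0.165,0],
    [[0,0,0],-0.165,0],
    [[0,0,0],-0.165,0],
    [[0,0,0],-0.165,0],
    [[0,0,0],-0.165,0],
    [[0,0,0],-0.165,0],
    [[0,0,0],-0.16,0],
    [[0.036,-0.0078,0],0,0],
    [[0.036,-0.0078,0],0,0],
    [[0.036,-0.0078,0],0,0],
    [[0.036,-0.0078,0],0,0],
    [[0.036,-0.0078,0],0,0],
    [[0.035,-0.0078,0],0,0],
    [[0,0,0],0,0],
    [[0,0,0],0,0]
  ]
}}

```text
time: 13.35
tool_pos: [0.5323, 0.2108, 0.2434]
tool_rot: [-3.141, 0.001, 1.791]
contact_force: [-0.0, 0.3, -2.2]
opening: 0.014
grip_force: 40.0
```

```bash
python3 - <<'E'
from h import *
s=robot.observe(); print(s['tool_pos'],s['tool_rot'],s['opening'],s['contact_force'])
a=shot('scene'); b=shot('side')
for p in (a,b):
    for r in robot.tip_of(p,'wing_key')[:1]: print(r,at_z(p,r['at'],.16))
def crop(p,X):
    u,v=map(int,proj(p,X)); u=min(max(u,90),470); v=min(max(v,100),320)
    return cv2.resize(p['pixels'][v-100:v+100,u-90:u+90,::-1],(390,433))
cv2.imwrite('pics/s4.png',np.hstack([crop(p,[.533,.211,.14]) for p in(a,b)]))
E
```

```text
[0.53229038 0.21083048 0.24335937] [-3.14101639e+00  5.86461220e-04  1.79113668e+00] 0.013965296036556241 [-0.00940722  0.29490166 -2.19670084]
{'at': [432.1, 203.2], 'p': 0.76} [0.53666636 0.21033096 0.16      ]
{'at': [198.2, 241.7], 'p': 0.94} [0.52956668 0.21566596 0.16      ]
```

View pics/s4.png

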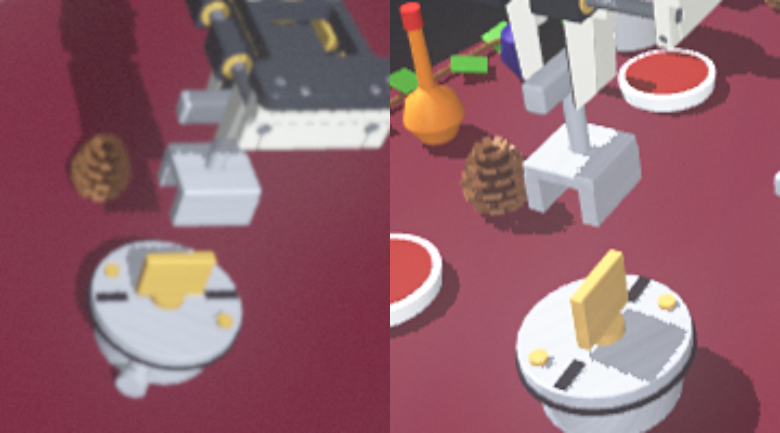

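The key hangs upright, with its slot parallel to the wings and above them. Lowering it now.

>>> {"op": "carry_out", "data": {
  "commands": [
    [[0,0,0.03],0,0],
    [[0,0,0.02],0,0],
    [[0,0,0.01],0,0],
    [[0,0,0.01],0,0],
    [[0,0,0.008],0,0],
    [[0,0,0.004],0,0],
    [[0,0,0],0,0],
    [[0,0,0],0,0]
  ]
}}

```text
time: 14.55
tool_pos: [0.5325, 0.2113, 0.1622]
tool_rot: [3.141, 0.0, 1.791]
contact_force: [-0.7, -0.5, -2.6]
opening: 0.0138
grip_force: 40.0
```

>>> {"op": "carry_out", "data": {
  "commands": [
    [[0,0,0.0015],0,0],
    [[0,0,0],0,0],
    [[0,0,0],0.1,0],
    [[0,0,0],0.1,0],
    [[0,0,0],0.1,0],
    [[0,0,0],0.1,0],
    [[0,0,0],0.1,0],
    [[0,0,0],0.1,0],
    [[0,0,0],0.1,0],
    [[0,0,0],0.1,0],
    [[0,0,0],0,0],
    [[0,0,0],0,0]
  ]
}}

```text
time: 16.05
tool_pos: [0.5322, 0.2112, 0.1603]
tool_rot: [3.142, -0.0, 0.993]
contact_force: [-0.0, -0.2, -3.2]
opening: 0.0138
grip_force: 40.0
```

```bash
python3 -c "
from h import *
s=robot.observe(); print(s['torque'],s['contact_force'],s['tool_rot'])"
```

```text
[-0.04397873  0.09777095 -0.008094  ] [-0.02894322 -0.15963794 -3.16064502] [ 3.14155890e+00 -1.28202275e-05  9.92744325e-01]
```

>>> {"op": "carry_out", "data": {
  "commands": [
    [[0,0,0],0.05,0],
    [[0,0,0],0.05,0],
    [[0,0,0],0.03,0],
    [[0,0,0],0.03,0],
    [[0,0,0],0,0]
  ]
}}

```text
time: 16.68
tool_pos: [0.5322, 0.2112, 0.1602]
tool_rot: [3.142, 0.0, 0.832]
contact_force: [-0.8, 0.0, -1.9]
opening: 0.0137
grip_force: 40.1
```

```bash
python3 - <<'E'
from h import *
s=robot.observe(); print(s['torque'],s['contact_force'],s['tool_rot'])
a=shot('scene'); b=shot('side')
def crop(p,X):
    u,v=map(int,proj(p,X)); u=min(max(u,60),500); v=min(max(v,70),350)
    return cv2.resize(p['pixels'][v-70:v+70,u-60:u+60,::-1],(390,455))
cv2.imwrite('pics/s5.png',np.hstack([crop(p,[.533,.211,.1]) for p in(a,b)]))
E
```

```text
[0.03307081 0.26675019 0.42196225] [-0.79167853  0.03920846 -1.87687619] [3.14150179e+00 6.86660860e-05 8.31579872e-01]
```

View pics/s5.png

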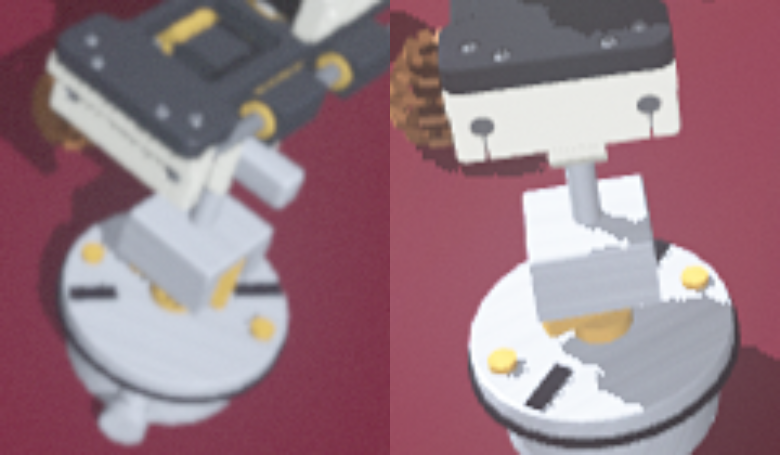

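>>> {"op": "carry_out", "data": {
  "commands": [
    [[0,0,0],0.03,0],
    [[0,0,0],0.02,0],
    [[0,0,0],0,0]
  ]
}}

```text
time: 17.15
tool_pos: [0.5323, 0.2112, 0.1603]
tool_rot: [3.141, -0.0, 0.781]
contact_force: [-2.5, 0.9, -2.3]
opening: 0.014
grip_force: 41.4
```

```bash
python3 -c "
from h import *
s=robot.observe(); print(s['torque'],s['contact_force'],s['tool_rot'])"
```

```text
[-0.00864027  0.24195153  0.88396272] [-2.45981544  0.91125543 -2.29003048] [ 3.14135995e+00 -5.41909808e-05  7.81159209e-01]
```

>>> {"op": "carry_out", "data": {
  "commands": [
    [[0,0,0],-0.05,0],
    [[0,0,0.001],-0.03,0],
    [[0,0,0],0,0],
    [[0,0,0],0,0.2],
    [[0,0,0],0,0.3],
    [[0,0,0],0,0.6],
    [[0,0,0],0,0.6],
    [[0,0,0],0,0.6],
    [[0,0,-0.02],0,0.6],
    [[0,0,-0.04],0,0.6],
    [[0,0,-0.04],0,0.6],
    [[-0.04,0,0],0,0.6],
    [[-0.04,0,0],0,0.6],
    [[-0.04,0,0],0,0.6],
    [[0,0,0],0,0.6],
    [[0,0,0],0,0.6]
  ]
}}

```text
time: 19.15
tool_pos: [0.4547, 0.1204, 0.2596]
tool_rot: [3.141, -0.001, 0.86]
contact_force: [0.1, 0.2, 0.3]
opening: 0.0555
grip_force: 0.0
```

```bash
python3 - <<'E'
from h import *
s=robot.observe(); print(s['tool_pos'],s['contact_force'])
a=shot('scene'); b=shot('side'); w=shot('wrist')
for p in (a,b,w):
    for r in robot.tip_of(p,'wing_key')[:1]: print(r,at_z(p,r['at'],.076))
def crop(p,X):
    u,v=map(int,proj(p,X)); u=min(max(u,60),500); v=min(max(v,70),350)
    return cv2.resize(p['pixels'][v-70:v+70,u-60:u+60,::-1],(390,455))
cv2.imwrite('pics/s6.png',np.hstack([crop(p,[.533,.211,.1]) for p in(a,b)]))
cv2.imwrite('pics/w6.png',w['pixels'][:,:,::-1])
E
```

```text
[0.45467985 0.12043851 0.25957456] [0.06453698 0.23595113 0.25433462]
{'at': [422.7, 239.0], 'p': 0.73} [0.53630987 0.21636666 0.076     ]
{'at': [204.8, 290.0], 'p': 0.82} [0.53245179 0.21381183 0.076     ]
```

View pics/s6.png

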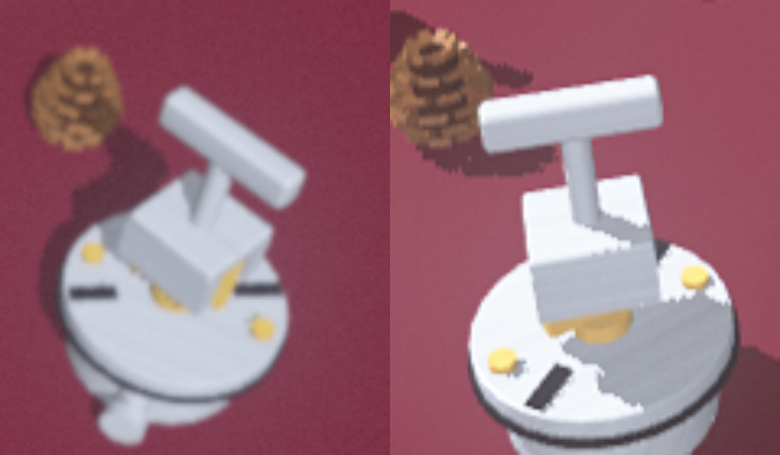

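View pics/w6.png

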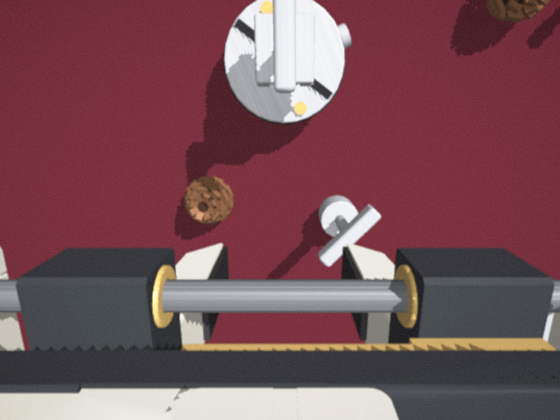

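The key stands upright and released on the nut. At the stop the torque rose steeply to 0.88 N m, about nine times what the nut needs to turn. The other key at (340,215) has not moved.

```bash
python3 -c "
from h import *
print(robot.hand_in())"
```

```text
the job is handed in; nothing more can be done
None
```

The job is handed in (no verdict came back): the wing nut was turned to the dashes by finger, then driven with the slotted wrench until torque climbed to 0.88 N m at the stop; that wrench stands upright and released on the nut, and the other was not touched.

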